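# Load and run the parcel scanning slide

### The job

Scan the smallest parcel: lay it flat in the orange corner nest on the scanner's carriage, then push the carriage by its orange tab all the way in under the scanner head until its spring catch snaps and it stays there. Then slide the black selector grip until it is level with the green index clip beside its track, and finally press the red start button right down and let it come up again. Leave the date stamp and the larger loose parcel where they are.

Things in the scene. Friction and masses are not known exactly. Their poses are not given: they have to be found in the camera images.
- scanner: grey base plate of the scanning slide, fixed, 235 x 159 mm, top 34 mm above the table. Origin near its middle, 22 mm above the table; x is the direction in which the carriage is pushed in, y left, z up. In this frame: the carriage runs on y = -35 mm; black scanner head x 67 to 117, y -65 to -5, z 85 to 107 mm; spring catch, a small aluminium block, at x 35, y 25 mm, top z 34 mm
- carriage (a joint): how far the carriage is pushed in along the scanner's x, m: 0 right out, 0.075 fully home. The spring catch resists from about 0.059 to 0.066 with up to about 12 N; past 0.066 it snaps the carriage on to about 0.075 and holds it there; short of 0.066 it pushes it back
- nest (a point): centre of the nest's floor on the carriage, 48 mm above the table; moves with it, axes as the scanner's. The nest is 84 mm along x and 62 mm along y between four orange corner angles 12 mm high above its floor; the long sides are open for 64 mm between the corners, so fingers can reach down there
- tab (a point): top centre of the carriage's orange push tab, 82 mm above the table: an upright plate 10 mm thick along x, 44 mm wide along y, from 40 mm up, on the carriage's outer end (52 mm on the -x side of the nest's centre)
- parcel: smallest brown cardboard parcel, 55 x 76 x 30 mm (own x, y, z), 0.22 kg, loose on the table; origin at the centre of its underside. It fits the nest with its 76 mm side along the scanner's x
- selector (a joint): position of the black selector grip along its track, m, 0 to 0.09; grows along the scanner's x
- selector_top (a point): top centre of the selector grip, 78 mm above the table; the grip is 14 x 14 mm, upright from 48 to 78 mm, with a white centre line; its track (26 mm wide, top 42 mm above the table) lies along the scanner's x at y = 50 mm
- index: green index clip, 10 mm along the scanner's x, 11 mm wide, 10 mm high, fixed on the plate just left of the selector's track; origin at the centre of its underside (34 mm above the table), axes as the scanner's. The selector is set when its grip's centre has the same scanner x as the clip's
- start (a joint): travel of the red start button, m: 0 up, 0.006 fully down (5 N); springs back
- start_top (a point): top centre of the red round start button, 24 mm across, on the near left of the plate; 52 mm above the table when up
- stamp: bystander: red and black date stamp, 40 x 71 x 78 mm, standing on the table; origin at the centre of its underside
- big_parcel: bystander: larger brown parcel, 70 x 102 x 57 mm; origin at the centre of its underside

How it is judged:
On the way, in this order (a step that is already met when the one before it is completed fails the run):
1. the parcel lies in the nest, let go, with the carriage still out (x of parcel in the frame of nest between -0.009 and 0.009 m and y of parcel in the frame of nest between -0.008 and 0.008 m and z of parcel in the frame of nest below 0.004 m and angle between parcel's own z axis and vertical below 0.08 rad and contact force between the fingers and parcel below 0.2 N and value of joint carriage below 0.05 m), for 0.2 s.
2. the carriage is home, held by its spring catch (value of joint carriage above 0.0705 m), for 0.2 s.
3. the selector grip is level with the index clip, let go (x of selector_top in the frame of index between -0.006 and 0.006 m and contact force between the fingers and selector below 0.2 N), for 0.2 s.
4. the start button is pressed down (value of joint start above 0.0045 m), for 0.02 s.
5. the start button is up again (value of joint start below 0.002 m), for 0.1 s.
At the end, for the whole second after the job is handed in: Smallest parcel flat and at rest in the nest (centre within 9 mm along, 8 mm across, 4 mm in height; tilt under 0.08 rad); carriage home past its catch (joint over 0.0705 m); selector grip within 6 mm of the index clip along the track; start button up (under 0.002 m) (x of parcel in the frame of nest between -0.009 and 0.009 m and y of parcel in the frame of nest between -0.008 and 0.008 m and z of parcel in the frame of nest below 0.004 m and angle between parcel's own z axis and vertical below 0.08 rad and linear speed of parcel below 0.02 m/s and value of joint carriage above 0.0705 m and x of selector_top in the frame of index between -0.006 and 0.006 m and value of joint start below 0.002 m); the robot touches nothing.
It fails at once if the date stamp or the larger parcel is moved by more than 25 mm (distance of any of stamp, big_parcel from where it was at the start of the episode above 0.025 m).
It also fails if it takes over 72 s, if anything falls off the work surface, if the arm or the gripper's body presses on something with over 40 N, if the wrist force passes 120 N, or if a joint passes its speed limit or range.

### The arm

A 7-joint arm with a two-finger parallel gripper is mounted at the origin on the work surface; the furniture and walls round the work are solid. World frame = base frame: x ahead of the robot, y to its left, z up, the work surface at z = 0. Lengths are in m, angles in rad, forces in N, time in s.
With the tool pointing down it reaches from about 0.425 to 0.825 m from the base axis. Payload 3.6 kg.
Tool frame: the origin (TCP) lies where the fingers leave the gripper's body, on its centre line; the fingertips stand 73 mm ahead of it and the grasp point (between the pads) lies 54 mm ahead of it; z points along the fingers, y is the line along which they close (so a half turn about z gives the same grasp; the last joint's range is limited). The gripper opens to 85 mm and grips with 20 to 120 N. Pads are 22 mm wide; open, the fingers measure 114 mm over their backs; the gripper's body (76 mm by 85 mm) begins 54 mm behind the grasp point. The pads swing forward as they close: fully open they stand 13 mm farther back than shut.
Start: joints at [1.119, 0.615, -0.013, 1.423, 0.008, 1.103, -0.04], TCP at [0.268, -0.592, 0.304] pointing down, gripper open.
Joint ranges: [-3.12, 3.12], [-0.3, 2.06], [-1.34, 1.32], [0.26, 2.42], [-1.36, 4.5], [0.01, 1.98], [-2.84, 2.84]. Speed limits (rad/s): [2.79, 2.79, 3.14, 3.14, 3.14, 3.14, 3.14].

### API

Orientations are given as a unit quaternion [x, y, z, w].
In Python, from station import arm, snapshot, camera_info, ticket gives the robot as it stands. Calls block until the motion is done:
- arm.movep(position, orientation): joint-space move of the TCP to a pose.
- arm.line_to(position, velocity=0.15, ori=None): straight line of the TCP; ori=None keeps the orientation; velocity is the mean speed in m/s.
- arm.move_j(angles): joint-space move.
- arm.move_gripper(opening, effort=None): opening from 0.0 (shut) to 1.0 (fully open); effort is the grip in N (None keeps the last); returns when the fingers have stopped.
- arm.pause(seconds).
- arm.ik(position, orientation): joint angles nearest the present ones, or None.
- snapshot(name): name is "scene" or "top" or "wrist"; returns the picture (420x560x3 uint8, blue, green, red); there is no depth.
- camera_info(name): a dict with "fx", "fy", "cx", "cy" (pixels), "R" (3x3) and "t" (3): a world point X has camera coordinates R X + t; the wrist camera has in their place "T_tool_cam" (4x4, takes a point from camera to tool coordinates, whose origin is the TCP and whose axes are the flange's). Camera axes: x right, y down, z forward; pixel columns grow to the right and rows downward; lengths in m; the calibration is good to about 2 mm. A picture is of the moment at which its call begins: read the wrist's pose just before it. camera_info takes no time and is no camera call.
A pose or a line that the arm cannot do raises arm.MotionError and nothing moves.
- ticket.finish_job(): hands the job in; it is judged then, once.
Readings, each from a call of its own:
- arm.read_time(): time.
- arm.read_joint_positions(): joint angles.
- arm.read_dq(): joint speeds.
- arm.read_effort(): joint torques, N m.
- arm.read_tool_pos(): TCP position.
- arm.read_eef_rot(): TCP orientation.
- arm.read_ft_force(): force on the tool from outside, world axes, zero at the start.
- arm.read_wrist_torque(): the same for the moment, N m.
- arm.read_opening(): opening from 0.0 (shut) to 1.0 (fully open).
- arm.read_finger_force(): force on a finger pad.
Only numpy, scipy, OpenCV 4.12 (cv2) and the standard library are available. Lean on these libraries where they do the work, as an engineer would, in place of code of your own. Each camera call takes 0.05 s, during which the arm holds its last target. There are 200 camera calls.

## Working session

There is one attempt and no reset: what is moved stays moved. The work goes in short steps, each a Python script; the robot and the scene stay as the last script left them, time stands still between calls to the robot, and variables do not carry over. Pictures are saved under pics/ and viewed, at most 10 in all, crops included, and the job is handed in when it is done.

```bash
mkdir -p pics
python3 - <<'E'
from station import arm, snapshot, camera_info
import cv2
for n in ("scene","top"):
    cv2.imwrite(f"pics/{n}0.png",snapshot(n)); c=camera_info(n); print(n,c)
print(camera_info("wrist"),arm.read_eef_rot(),arm.read_time())
E
```

```text
scene {'fx': 458.3330787090401, 'fy': 458.3330787090401, 'cx': 278.4705387386974, 'cy': 204.33943151505764, 'R': array([[ 0.80879345, -0.58770969,  0.0212244 ],
       [-0.23835822, -0.36058918, -0.90175429],
       [ 0.53762302,  0.72427395, -0.4317276 ]]), 't': array([-0.59429301,  0.03088872,  1.0018815 ])}
top {'fx': 487.48101879167945, 'fy': 487.48101879167945, 'cx': 275.13056673242494, 'cy': 203.19711036297093, 'R': array([[-0.02735527, -0.99946208, -0.0180899 ],
       [-0.99155518,  0.0294249 , -0.12630319],
       [ 0.12676754,  0.01448208, -0.99182673]]), 't': array([-0.38744885,  0.44744515,  0.95035961])}
{'fx': 324.43098679264483, 'fy': 324.43098679264483, 'cx': 281.322220373676, 'cy': 209.74842392859867, 'T_tool_cam': array([[ 6.13398017e-04, -9.57066923e-01, -2.89866398e-01,
         7.40660526e-02],
       [ 9.99999799e-01,  6.33110819e-04,  2.57652164e-05,
        -6.01161657e-04],
       [ 1.58858516e-04, -2.89866356e-01,  9.57067119e-01,
        -6.98149818e-02],
       [ 0.00000000e+00,  0.00000000e+00,  0.00000000e+00,
         1.00000000e+00]])} [ 9.77522320e-01  2.10828625e-01 -2.55882934e-04 -1.15733718e-03] 0.1
```

View pics/top0.png

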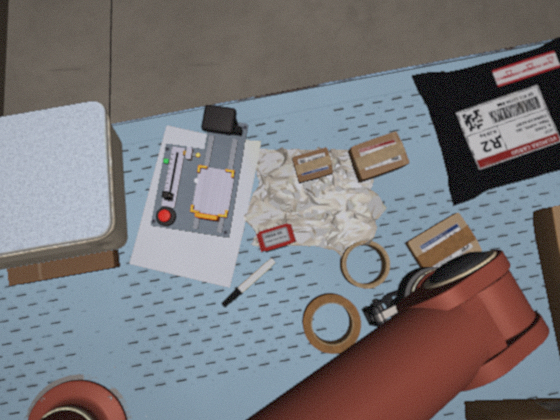

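View pics/scene0.png

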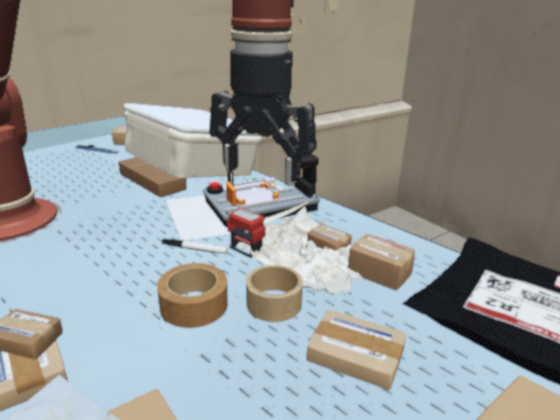

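```bash
cat > h.py <<'E'
from station import arm, snapshot, camera_info
import cv2, numpy as np
from scipy.spatial.transform import Rotation as Ro
def quat(psi): return [np.cos(psi/2),np.sin(psi/2),0,0]   # tool down, tool x at yaw psi, tool y at psi-90deg
def cam(name):
    c=camera_info(name)
    if name!="wrist": return (c,c["R"].T,-c["R"].T@c["t"])
    T=c["T_tool_cam"]; Rt=Ro.from_quat(arm.read_eef_rot()).as_matrix(); p=np.array(arm.read_tool_pos())
    return (c,Rt@T[:3,:3],Rt@T[:3,3]+p)
def onz(cm,px,z):
    c,R,o=cm; px=np.atleast_2d(px).astype(float)
    d=np.c_[(px[:,0]-c["cx"])/c["fx"],(px[:,1]-c["cy"])/c["fy"],np.ones(len(px))]@R.T
    return o+d*((z-o[2])/d[:,2])[:,None]
def proj(cm,X):
    c,R,o=cm; q=(np.atleast_2d(X)-o)@R
    return np.c_[c["cx"]+c["fx"]*q[:,0]/q[:,2],c["cy"]+c["fy"]*q[:,1]/q[:,2]]
E
python3 - <<'E'
from h import *
c=cam("top")
for n,p,z in [("parcel",(315,163),.03),("big",(380,155),.057),("stamp",(275,237),.078),("start",(166,215),.052),("sel",(168,195),.078),("idx",(166,161),.044),("tab",(208,215),.08),("pad",(214,190),.048),("head",(219,118),.12)]: print(n,onz(c,p,z).round(3))
p=[.6,.0,.40]
for psi in (0,np.pi,np.pi/2,-np.pi/2): print(psi,arm.ik(p,quat(psi)))
E
```

```text
parcel [[ 0.515 -0.482  0.03 ]]
big [[ 0.521 -0.608  0.057]]
stamp [[ 0.366 -0.399  0.078]]
start [[ 0.416 -0.187  0.052]]
sel [[ 0.451 -0.198  0.078]]
idx [[ 0.525 -0.185  0.044]]
tab [[ 0.411 -0.274  0.08 ]]
pad [[ 0.463 -0.281  0.048]]
head [[ 0.586 -0.302  0.12 ]]
0 [ 0.04832636  0.46590641 -0.13834954  1.4185159   0.06508261  1.26162747
 -1.6660603 ]
3.141592653589793 [ 0.41441912  0.55864671 -0.78901643  1.4059903   0.39676897  1.33948265
  1.1825652 ]
1.5707963267948966 [ 0.27056302  0.50285014 -0.51486975  1.41076342  0.24936357  1.29276634
 -0.25944843]
-1.5707963267948966 [-0.62464688  0.66972551  1.13505842  1.44077203 -0.60643046  1.41197766
 -2.62207803]
```

Run:
```python
from h import *
import pickle
D={}
for n,p in [("B",[.50,-.46,.28]),("A",[.46,-.24,.30])]:
    arm.movep(p,quat(0.)); arm.pause(.3)
    c=cam("wrist"); im=snapshot("wrist"); D[n]=c
    cv2.imwrite(f"pics/w{n}.png",im)
pickle.dump(D,open("cams.pkl","wb")); print(arm.read_time(),arm.read_tool_pos(),arm.read_joint_positions())
```

```text
2.7417 [ 0.46005013 -0.24082037  0.29969898] [ 0.3752674   0.41768457  0.09293192  1.80712117 -0.04706076  0.91912541
 -1.08333532]
```

View pics/wA.png

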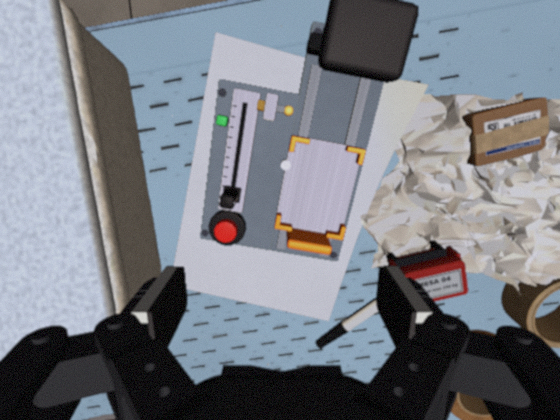

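View pics/wB.png

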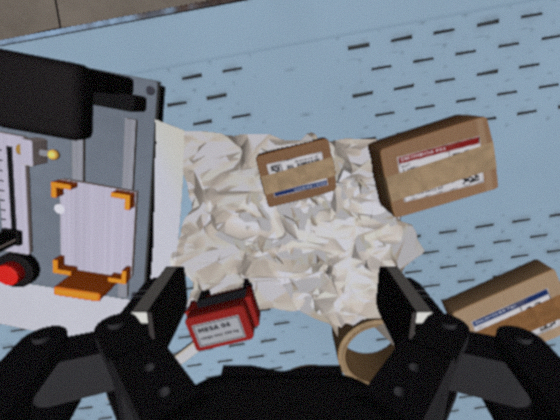

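Run:
```python
from h import *
import pickle
D=pickle.load(open("cams.pkl","rb"))
for n in "AB":
    im=cv2.imread(f"pics/w{n}.png"); hsv=cv2.cvtColor(im,cv2.COLOR_BGR2HSV)
    def comps(lo,hi,z,amin,reg):
        m=cv2.inRange(hsv,lo,hi); k=np.zeros_like(m); x0,x1,y0,y1=reg; k[y0:y1,x0:x1]=255; m&=k
        N,L,S,C=cv2.connectedComponentsWithStats(m)
        for i in range(1,N):
            if S[i,4]>=amin: print("  ",C[i].round(1),S[i],onz(D[n],C[i],z)[0].round(4))
    reg=(190,400,60,275) if n=="A" else (0,165,120,310)
    print(n,"orange"); comps((8,130,90),(25,255,255),.058,15,reg)
    print(n,"red"); comps((0,150,120),(6,255,255),.052,50,reg)
    print(n,"green"); comps((45,120,80),(80,255,255),.044,15,reg)
    print(n,"floor"); comps((120,10,140),(165,60,255),.048,300,reg)
im=cv2.imread("pics/wB.png"); 
a=cv2.resize(im[120:230,240:350],None,fx=5,fy=5,interpolation=cv2.INTER_CUBIC)
im=cv2.imread("pics/wA.png")
b=cv2.resize(im[80:270,190:300],None,fx=2.2,fy=2.2*1.316*1,interpolation=cv2.INTER_CUBIC)
b=cv2.resize(im[85:255,190:300],None,fx=550/170,fy=550/170,interpolation=cv2.INTER_CUBIC)
o=np.zeros((550,800,3),np.uint8); o[:,:448]=cv2.resize(a,(448,448)).shape and 0
s=cv2.resize(a,(440,440)); o[:440,:440]=s; o[:,444:444+b.shape[1]]=b[:550,:356]
cv2.imwrite("pics/crop.png",o)
```

```text
A orange
   [260.6 105. ] [258 101   6   9  49] [ 0.5394 -0.2216  0.058 ]
   [288.2 110.7] [285 106   8   9  35] [ 0.5345 -0.2469  0.058 ]
   [296.6 141.4] [289 136  20  15 134] [ 0.5068 -0.255   0.058 ]
   [357.3 153. ] [346 146  19  19 145] [ 0.4958 -0.3129  0.058 ]
   [308.8 238.3] [ 275  214   70   40 1057] [ 0.4086 -0.2688  0.058 ]
A red
   [225.  231.4] [214 221  23  22 376] [ 0.414  -0.1817  0.052 ]
A green
   [221.6 120.2] [216 115  12  11 104] [ 0.5258 -0.1828  0.044 ]
A floor
   [265.6  72.8] [218  60  86  32 854] [ 0.5678 -0.2262  0.048 ]
   [239.8 141.3] [ 219   88   42  125 2291] [ 0.506  -0.2002  0.048 ]
   [270.4 106.5] [263  93  16  28 313] [ 0.5383 -0.2303  0.048 ]
   [374.2 158.6] [365 132  19  53 312] [ 0.4892 -0.3323  0.048 ]
   [317.2 185.7] [ 277  138   82   95 5813] [ 0.4618 -0.2769  0.048 ]
   [198.2 184.2] [190 144  19  80 394] [ 0.4635 -0.1565  0.048 ]
   [238.9 260.2] [ 190  229  118   46 1210] [ 0.3791 -0.1943  0.048 ]
B orange
   [ 54.4 154.1] [ 49 150  10   9  49] [ 0.5365 -0.2578  0.058 ]
   [ 59.4 186.8] [ 51 181  25  16 216] [ 0.5066 -0.2563  0.058 ]
   [123.6 197.5] [111 191  22  18 179] [ 0.4964 -0.3139  0.058 ]
   [ 84.9 282.2] [  53  257   76   43 1522] [ 0.4083 -0.2624  0.058 ]
B red
   [  8.1 274.7] [  0 265  19  20 297] [ 0.4136 -0.1815  0.052 ]
B green
B floor
   [ 15.4 185.7] [   0  132   33  122 2330] [ 0.5055 -0.2077  0.048 ]
   [ 95.4 229.5] [  54  182   81   93 5686] [ 0.4611 -0.2764  0.048 ]
   [ 30.  297.5] [  5 285  52  25 410] [ 0.3845 -0.1942  0.048 ]
```

View pics/crop.png

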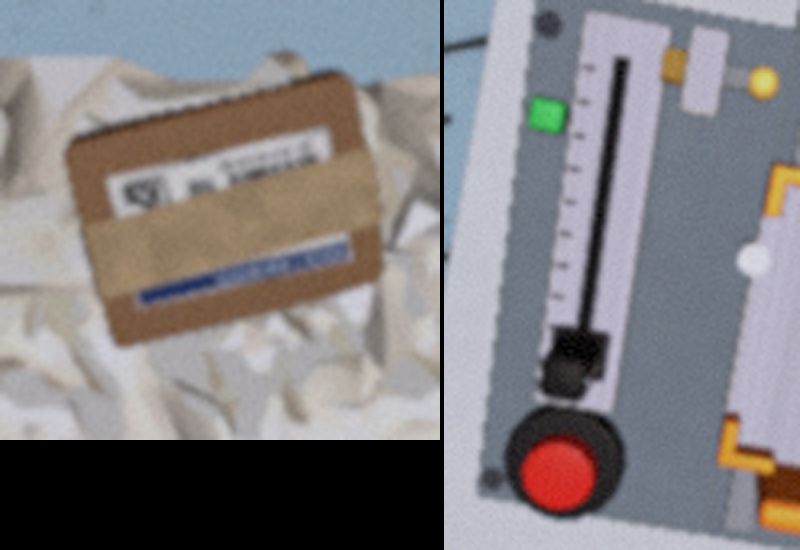

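Run:
```python
from h import *
import pickle
D=pickle.load(open("cams.pkl","rb"))
P=np.array([(70,148),(350,75),(382,272),(118,345)])/4+[240,120]
w=onz(D["B"],P,.03)[:,:2]; print("parcel",w.mean(0),[np.linalg.norm(w[i]-w[i-1]).round(4) for i in range(4)])
for a,b in ((0,1),(3,2),(3,0),(2,1)): d=w[b]-w[a]; print(np.degrees(np.arctan2(d[1],d[0])).round(1))
f=lambda p:np.array([190+(p[0]-444)/3.235,85+p[1]/3.235])
t=onz(D["A"],[f((623,62)),f((585,325))],.042); d=t[0]-t[1]; print("slot",t.round(4),np.degrees(np.arctan2(d[1],d[0])))
sel=onz(D["A"],f((567,377)),.078)[0]; print("sel",sel)
for n,reg in (("A",(270,370,130,240)),("B",(45,140,175,290))):
    im=cv2.imread(f"pics/w{n}.png"); hsv=cv2.cvtColor(im,cv2.COLOR_BGR2HSV)
    m=cv2.inRange(hsv,(120,10,140),(165,60,255)); k=np.zeros_like(m); k[reg[2]:reg[3],reg[0]:reg[1]]=255; m&=k
    N,L,S,C=cv2.connectedComponentsWithStats(m); i=1+S[1:,4].argmax()
    ys,xs=np.nonzero(L==i); w=onz(D[n],np.c_[xs,ys],.048)[:,:2]
    r=cv2.minAreaRect((w*1000).astype(np.float32)); print(n,"floor rect",r)
yaw=np.radians(-10.5); R=np.array([[np.cos(yaw),-np.sin(yaw)],[np.sin(yaw),np.cos(yaw)]])
nest=np.array([.4615,-.2767])
for k,v in dict(sel=sel[:2],idx=(.5258,-.1828),start=(.414,-.1817),slot0=t[0][:2],c1=(.5067,-.2557),c2=(.496,-.3134)).items(): print(k,(R.T@(np.array(v)-nest)).round(4))
```

```text
parcel [ 0.51384857 -0.47660559] [np.float64(0.0516), np.float64(0.0703), np.float64(0.0498), np.float64(0.0696)]
-75.6
-74.1
12.5
11.6
slot [[ 0.5405 -0.2061  0.042 ]
 [ 0.4608 -0.1913  0.042 ]] -10.494359595724386
sel [ 0.45354796 -0.19087001  0.078     ]
A floor rect ((460.6078796386719, -274.63134765625), (76.41187286376953, 93.6339340209961), 79.58161926269531)
B floor rect ((460.46783447265625, -274.7925109863281), (76.97268676757812, 93.70232391357422), 79.54620361328125)
sel [-0.0235  0.0829]
idx [0.0461 0.104 ]
start [-0.064   0.0848]
slot0 [0.0648 0.0838]
c1 [0.0406 0.0289]
c2 [ 0.0406 -0.0298]
```

Run:
```python
from h import *
import pickle
D=pickle.load(open("cams.pkl","rb"))
im=cv2.imread("pics/wB.png"); hsv=cv2.cvtColor(im,cv2.COLOR_BGR2HSV)
m=cv2.inRange(hsv,(5,75,40),(22,255,255)); k=np.zeros_like(m); k[130:215,245:350]=255; m&=k
m=cv2.morphologyEx(m,cv2.MORPH_OPEN,np.ones((3,3)))
N,L,S,C=cv2.connectedComponentsWithStats(m); i=1+S[1:,4].argmax(); print(S[i])
ys,xs=np.nonzero(L==i); w=onz(D["B"],np.c_[xs,ys],.03)[:,:2]
print("rect",cv2.minAreaRect((w*1000).astype(np.float32)))
print("head",onz(D["A"],[(330,65),(360,70),(395,80)],.107).round(3),onz(D["A"],[(360,70)],.129))
for d in (103.6,-76.4): print(d,[arm.ik([.514,-.477,z],quat(np.radians(d))) for z in (.15,.076)])
for d in (169.5,-10.5): print(d,[arm.ik([.461,-.276,z],quat(np.radians(d))) for z in (.22,.124)])
```

```text
[ 257  139   78   67 2725]
rect ((514.3358154296875, -476.1057434082031), (54.183170318603516, 72.56008911132812), 13.78488540649414)
head [[ 0.567 -0.277  0.107]
 [ 0.563 -0.299  0.107]
 [ 0.556 -0.326  0.107]] [[ 0.56093605 -0.29452308  0.129     ]]
103.6 [array([ 0.89816917,  0.87271696, -0.35086636,  1.40087735,  0.3355057 ,
        0.92685233,  0.69812622]), array([ 0.8909172 ,  0.96435509, -0.33463228,  1.43438245,  0.38279392,
        0.80739056,  0.66112545])]
-76.4 [array([ 0.51770783,  0.87943441,  0.38753861,  1.41621772, -0.37491765,
        0.91904585, -1.89759435]), array([ 0.54078301,  0.96740021,  0.33952423,  1.44833599, -0.39485249,
        0.7936088 , -1.88131301])]
169.5 [array([ 0.91886928,  0.62212267, -0.6555967 ,  1.83949791,  0.49327292,
        0.84849913,  1.40633103]), array([ 0.86662963,  0.76189841, -0.58266962,  1.9148754 ,  0.66271509,
        0.66538729,  1.25862123])]
-10.5 [array([ 0.41408707,  0.54553353,  0.12747412,  1.85544646, -0.09728308,
        0.74658166, -1.15932752]), array([ 0.43727718,  0.69316306,  0.09480455,  1.92861629, -0.12093418,
        0.52519876, -1.13899977])]
```

Run:
```python
from h import *
q=quat(np.radians(-76.2))
arm.move_gripper(1.0)
arm.movep([.5143,-.4763,.17],q); arm.line_to([.5143,-.4763,.076],.1)
print(arm.read_ft_force(),arm.read_tool_pos())
arm.move_gripper(0.,effort=35); print("open",arm.read_opening(),arm.read_finger_force())
arm.line_to([.5143,-.4763,.20],.12)
print(arm.read_ft_force(),arm.read_opening())
q2=quat(np.radians(-10.45)); arm.movep([.461,-.276,.22],q2); arm.pause(.2)
print(arm.read_tool_pos(),arm.read_time(),arm.read_ft_force())
cv2.imwrite("pics/hold.png",snapshot("wrist")); cv2.imwrite("pics/holdtop.png",snapshot("top"))
```

```text
[-0.35867946  0.10913588  0.14586763] [ 0.51465869 -0.47683739  0.07690516]
open 0.6410658787060867 40.056105852127075
[ 0.38722898 -0.1055476  -3.28976214] 0.6429062789769721
[ 0.46111154 -0.27763371  0.21965309] 7.7333 [-0.50116957  0.09655753 -3.14370406]
```

View pics/hold.png

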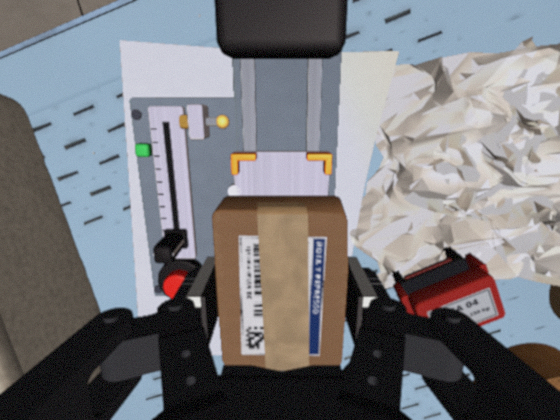

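Run:
```python
from h import *
print([arm.read_tool_pos().round(4).tolist() if hasattr(arm.read_tool_pos(),'round') else arm.read_tool_pos() for _ in range(3)])
c=cam("wrist"); t=np.array(arm.read_tool_pos()); yaw=np.radians(-10.45); R=np.array([[np.cos(yaw),-np.sin(yaw)],[np.sin(yaw),np.cos(yaw)]])
zt=t[2]-.076+.03
print("parcel front edge rel tcp",[(R.T@(onz(c,p,zt)[0,:2]-t[:2])).round(4) for p in ((230,197),(282,197),(335,197))], "bottom", (R.T@(onz(c,(282,192),zt-.03)[0,:2]-t[:2])).round(4))
im=cv2.imread("pics/hold.png"); hsv=cv2.cvtColor(im,cv2.COLOR_BGR2HSV)
m=cv2.inRange(hsv,(8,130,90),(25,255,255)); N,L,S,C=cv2.connectedComponentsWithStats(m)
for i in range(1,N):
    if S[i,4]>60 and C[i][1]<195: p=onz(c,C[i],.058)[0]; print(C[i],p.round(4),(R.T@(p[:2]-t[:2])).round(4))
```

```text
[[0.4611, -0.277, 0.2197], [0.4611, -0.277, 0.2197], [0.4611, -0.277, 0.2197]]
parcel front edge rel tcp [array([0.0435, 0.0194]), array([0.0435, 0.0003]), array([ 0.0435, -0.0193])] bottom [0.0381 0.0002]
[183.25   121.1375] [ 0.5396 -0.2224  0.058 ] [0.0674 0.0679]
[222.23076923 121.76923077] [ 0.5343 -0.2487  0.058 ] [0.0669 0.0411]
[239.73913043 159.90217391] [ 0.5065 -0.2548  0.058 ] [0.0407 0.0301]
[322.17921147 159.89964158] [ 0.4958 -0.3126  0.058 ] [ 0.0406 -0.0286]
```

Run:
```python
from h import *
c=cam("wrist"); t=np.array(arm.read_tool_pos()); yaw=np.radians(-10.45); R=np.array([[np.cos(yaw),-np.sin(yaw)],[np.sin(yaw),np.cos(yaw)]])
for x in (.034,.038,.042):
  for dz in (-.046,-.076): print(x,dz,proj(c,np.r_[t[:2]+R@[x,0],t[2]+dz]).round(1))
im=cv2.imread("pics/hold.png"); print(cv2.cvtColor(im,cv2.COLOR_BGR2HSV)[186:222,[245,282,325]].tolist()[::2])
```

```text
0.034 -0.046 [[282.7 221.4]]
0.034 -0.076 [[282.4 200.5]]
0.038 -0.046 [[282.7 211.2]]
0.038 -0.076 [[282.4 192.1]]
0.042 -0.046 [[282.7 200.9]]
0.042 -0.076 [[282.4 183.6]]
[[[128, 26, 217], [125, 24, 212], [131, 24, 210]], [[127, 24, 220], [126, 19, 210], [127, 28, 210]], [[126, 24, 213], [128, 24, 213], [128, 26, 213]], [[128, 27, 216], [127, 28, 211], [129, 24, 211]], [[126, 24, 203], [129, 22, 200], [125, 25, 203]], [[163, 26, 87], [167, 25, 91], [175, 30, 92]], [[13, 151, 59], [15, 140, 60], [12, 133, 69]], [[10, 136, 62], [13, 164, 59], [13, 150, 75]], [[13, 147, 66], [12, 113, 81], [14, 129, 79]], [[14, 140, 69], [13, 118, 82], [13, 133, 88]], [[12, 126, 77], [14, 106, 103], [11, 135, 98]], [[13, 143, 80], [16, 107, 131], [13, 138, 100]], [[14, 133, 109], [16, 116, 134], [13, 132, 106]], [[13, 120, 132], [17, 109, 148], [14, 131, 119]], [[12, 115, 129], [15, 94, 162], [12, 114, 128]], [[13, 118, 125], [16, 79, 159], [13, 112, 127]], [[14, 114, 127], [15, 78, 161], [13, 116, 136]], [[13, 110, 132], [18, 81, 158], [14, 108, 134]]]
```

Run:
```python
from h import *
arm.line_to([.4611,-.2755,.145],.1); arm.line_to([.4611,-.2755,.1245],.04); arm.pause(.2)
print(arm.read_tool_pos(),arm.read_ft_force())
arm.move_gripper(0.85); arm.pause(.2)
print(arm.read_opening(),arm.read_finger_force())
arm.line_to([.4611,-.2755,.25],.12); arm.pause(.3)
c=cam("wrist"); im=snapshot("wrist"); cv2.imwrite("pics/placed.png",im); print(arm.read_time())
import pickle; pickle.dump(c,open("camP.pkl","wb"))
```

```text
[ 0.46172129 -0.27544067  0.12483259] [1.83262846 0.40965718 3.69508439]
0.8485239311029883 0.0
11.6583
```

View pics/placed.png

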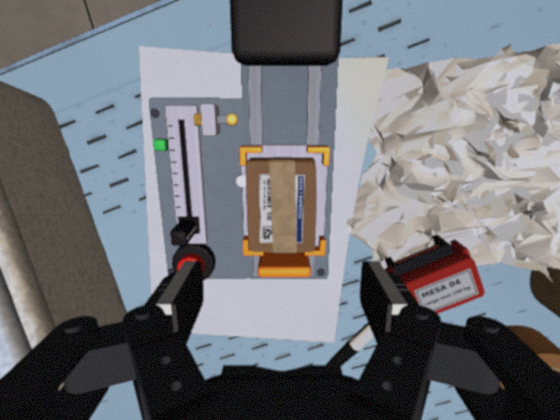

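```bash
cat >> h.py <<'E'
yaw=np.radians(-10.45); Rs=np.array([[np.cos(yaw),-np.sin(yaw)],[np.sin(yaw),np.cos(yaw)]]); nest0=np.array([.4612,-.2762])
def at(x,y,z): return np.r_[nest0+Rs@[x,y],z].tolist()   # point given in the axes of the nest at carriage 0
E
python3 - <<'E'
from h import *
q=quat(yaw); arm.move_gripper(0.)
print(arm.ik(at(-.098,0,.135),q))
arm.movep(at(-.098,0,.20),q); arm.line_to(at(-.098,0,.137),.12)
print(arm.read_tool_pos(),arm.read_ft_force())
arm.line_to(at(-.068+.05,0,.137),.08)
print(arm.read_ft_force())
for x in np.arange(.053,.0765,.003):
    arm.line_to(at(-.068+x,0,.137),.06); f=np.array(arm.read_ft_force()); t=np.array(arm.read_tool_pos())
    fx=f[:2]@Rs[:,0]; print(x.round(3),(Rs.T@(t[:2]-nest0))[0].round(4),fx.round(1))
    if fx<-30: break
print(arm.read_time())
cv2.imwrite("pics/push.png",snapshot("top"))
E
```

```text
[ 0.49600812  0.59205555  0.10360684  2.16666875 -0.15260669  0.38944466
 -1.02976978]
[ 0.36570538 -0.25879056  0.13734702] [-0.19051544  0.09012652  0.28339756]
[-9.51349043  1.23757884  6.60162081]
0.053 -0.022 -12.7
0.056 -0.018 -5.9
0.059 -0.0087 -1.4
0.062 -0.0083 -5.7
0.065 -0.0078 -10.3
0.068 -0.0075 -14.5
0.071 -0.007 -19.2
0.074 -0.0066 -23.6
16.6833
```

Run:
```python
from h import *
import pickle
q=quat(yaw)
arm.line_to(at(-.098,0,.137),.15); arm.line_to(at(-.098,0,.22),.2)
arm.movep(at(0.0,.06,.27),q); arm.pause(.2)
c=cam("wrist"); im=snapshot("wrist"); cv2.imwrite("pics/after.png",im); print(arm.read_time())
D=pickle.load(open("cams.pkl","rb")); P=pickle.load(open("camP.pkl","rb"))
for n,cm in (("wA",D["A"]),("placed",P),("after",c)):
    hsv=cv2.cvtColor(cv2.imread(f"pics/{n}.png"),cv2.COLOR_BGR2HSV)
    for nm,lo,hi,z in (("green",(45,120,80),(80,255,255),.042),("red",(0,150,120),(6,255,255),.052),("orange",(8,130,90),(25,255,255),.058)):
        N,L,S,C=cv2.connectedComponentsWithStats(cv2.inRange(hsv,lo,hi))
        for i in range(1,N):
            p=Rs.T@(onz(cm,C[i],z)[0,:2]-nest0)
            if S[i,4]>60 and abs(p).max()<.13: print(n,nm,C[i].round(1),S[i,4],p.round(4))
for x in (-.024,.046): print(arm.ik(at(x,.0845,.125),quat(yaw-np.pi/2)))
```

```text
18.9583
wA green [221.6 120.2] 104 [0.0465 0.1039]
wA red [225.  231.4] 376 [-0.0635  0.0844]
wA orange [296.6 141.4] 134 [0.041  0.0291]
wA orange [357.3 153. ] 145 [ 0.0407 -0.0298]
wA orange [308.8 238.3] 1057 [-0.0531 -0.0023]
placed green [160.  144.4] 140 [0.0466 0.1035]
placed red [185.  261.3] 86 [-0.0566  0.0885]
placed orange [247.5 152.4] 214 [0.0419 0.0284]
placed orange [320.7 152.1] 223 [ 0.0421 -0.0301]
placed orange [283.8 261.1] 1545 [-0.0534 -0.0009]
after green [231.6 140.8] 122 [0.0465 0.104 ]
after red [255.1 256.3] 379 [-0.0623  0.0849]
after red [453.5 279.7] 149 [-0.088  -0.1107]
after orange [319.4  73.5] 190 [0.1006 0.0288]
after orange [393.3  73.1] 209 [ 0.1008 -0.0304]
after orange [270.9 116.7] 65 [0.0675 0.068 ]
after orange [352.1 185.4] 1298 [ 0.0089 -0.0031]
[ 0.06112173  0.68907972  0.44057665  2.06315647 -0.5862354   0.51224191
 -2.38910527]
[ 0.02847102  0.76402561  0.4856596   1.87372197 -0.56746169  0.64453952
 -2.46015075]
```

View pics/after.png

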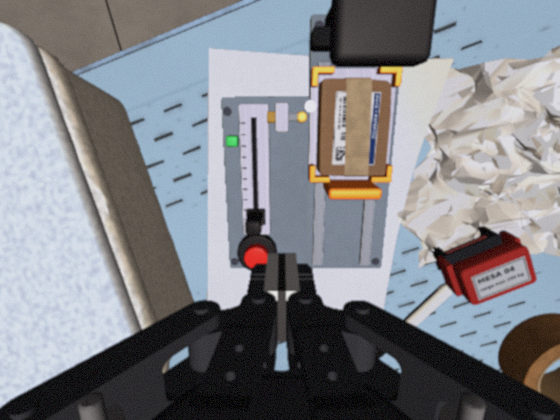

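The pushed tab has only moved about 60 mm: the catch pushed the carriage back. Pushing again, harder.

Run:
```python
from h import *
q=quat(yaw)
arm.movep(at(-.06,0,.20),q); arm.line_to(at(-.04,0,.137),.12)
arm.line_to(at(-.068+.055,0,.137),.1)
for x in np.arange(.060,.1001,.004):
    arm.line_to(at(-.068+x,0,.137),.08); f=np.array(arm.read_ft_force()); t=np.array(arm.read_tool_pos())
    fx=f[:2]@Rs[:,0]; X=(Rs.T@(t[:2]-nest0))[0]; print(x.round(3),X.round(4),fx.round(1),f[2].round(1))
    if fx<-55 or X>.005: break
print(arm.read_time())
```

```text
0.06 -0.0086 -0.4 0.4
0.064 -0.008 -7.6 6.0
0.068 -0.0075 -12.7 10.6
0.072 -0.0069 -19.3 14.6
0.076 -0.0064 -23.7 20.0
0.08 -0.0059 -29.5 23.2
0.084 -0.0053 -35.3 28.1
0.088 -0.0048 -41.9 34.4
0.092 -0.0042 -47.7 39.4
0.096 -0.0036 -53.0 45.9
0.1 -0.0031 -59.6 51.7
23.3417
```

Run:
```python
from h import *
f=np.array(arm.read_ft_force()); m=np.array(arm.read_wrist_torque()); 
Z=np.eye(3); Z[:2,:2]=Rs
print("F",Z.T@f,"M",Z.T@m, arm.read_tool_pos(), arm.read_opening(), arm.read_finger_force())
a=snapshot("scene"); w=snapshot("wrist")
o=np.hstack([cv2.resize(a[130:270,180:340],(400,350),interpolation=cv2.INTER_CUBIC),cv2.resize(w,(400,300))[:300].copy() if 0 else cv2.copyMakeBorder(cv2.resize(w,(400,300)),0,50,0,0,cv2.BORDER_CONSTANT)])
cv2.imwrite("pics/stuck.png",o)
```

```text
F [-59.58500038   1.94762804  51.73261799] M [ 0.67694631 12.43281738  0.20219864] [ 0.4580107  -0.27646083  0.13522145] -0.002842893447823458 31.434545489028096
```

View pics/stuck.png

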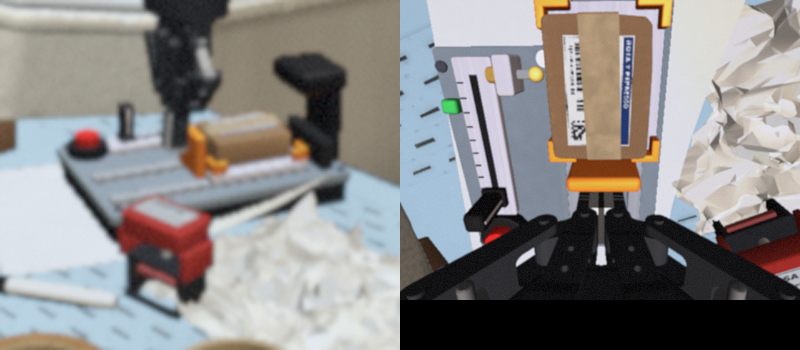

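Run:
```python
from h import *
arm.line_to(at(-.03,0,.137),.15)
arm.line_to(at(-.068+.056,0,.135),.1)
z=.135; x=.058
for k in range(30):
    arm.line_to(at(-.068+x,0,z),.08); f=np.array(arm.read_ft_force()); t=np.array(arm.read_tool_pos())
    fx=f[:2]@Rs[:,0]; X=(Rs.T@(t[:2]-nest0))[0]; print(round(x,3),round(z,4),X.round(4),t[2].round(4),fx.round(1),f[2].round(1))
    if fx<-40 or X>.004: break
    z+=np.clip(f[2]*.0008,-.004,.006); z=min(z,.16); 
    if abs(f[2])<10 : x+=.003
print(arm.read_time())
```

```text
0.058 0.135 -0.0098 0.1351 0.4 0.6
0.061 0.1355 -0.0085 0.1353 -3.8 2.1
0.064 0.1371 -0.008 0.1358 -6.7 -1.0
0.067 0.1363 -0.0076 0.1353 -12.6 7.0
0.07 0.142 -0.0071 0.1393 -14.8 -0.0
0.073 0.1419 -0.0066 0.1393 -19.2 5.3
0.076 0.1461 -0.0061 0.1416 -19.8 -2.6
0.079 0.1441 -0.0057 0.1407 -26.8 10.1
0.079 0.1501 -0.0055 0.145 -23.3 -0.7
0.082 0.1495 -0.005 0.1449 -28.1 7.2
0.085 0.1553 -0.0043 0.1482 -29.4 -3.5
0.088 0.1525 -0.0039 0.1472 -37.4 12.9
0.088 0.1585 -0.0035 0.1509 -31.8 -3.1
0.091 0.156 -0.003 0.1502 -39.2 13.5
0.091 0.16 -0.0027 0.1516 -35.8 -3.6
0.094 0.1571 -0.0023 0.1508 -41.7 15.2
28.3417
```

```bash
cat > car.py <<'E'
from h import *
def carriage(name="wrist"):
    c=cam(name); hsv=cv2.cvtColor(snapshot(name),cv2.COLOR_BGR2HSV); r=[]
    N,L,S,C=cv2.connectedComponentsWithStats(cv2.inRange(hsv,(8,130,90),(25,255,255)))
    for i in range(1,N):
        p=Rs.T@(onz(c,C[i],.058)[0,:2]-nest0)
        if S[i,4]>60 and -.12<p[0]<.18 and abs(p[1])<.06: r.append((p.round(4).tolist(),int(S[i,4]),C[i].round(0).tolist()))
    return r
E
python3 - <<'E'
from car import *
print("force",arm.read_ft_force()); print(carriage()); print("top",carriage("top"))
arm.line_to(at(-.02,0,.16),.15); arm.pause(.2)
print(arm.read_ft_force()); print(carriage()); print("top",carriage("top"),arm.read_time())
E
```

```text
force [-40.56167215   9.86405586  15.17023645]
[([0.1006, -0.0304], 571, [359.0, 24.0]), ([0.1016, 0.0278], 826, [223.0, 22.0]), ([0.0675, 0.0382], 146, [206.0, 106.0]), ([0.0059, -0.0016], 4440, [291.0, 228.0])]
top []
[-0.39212237 -0.01022565 -0.20626396]
[([0.101, 0.0281], 618, [223.0, 10.0]), ([0.1002, -0.0305], 448, [349.0, 12.0]), ([0.0658, 0.0385], 127, [206.0, 90.0]), ([0.008, -0.0012], 3747, [285.0, 202.0])]
top [] 29.2
```

Run:
```python
from h import *
arm.line_to(at(-.05,.0,.20),.2); arm.movep(at(.01,.06,.20),quat(yaw)); arm.pause(.2)
s=snapshot("scene"); w=snapshot("wrist"); cs=cam("scene"); cw=cam("wrist")
np.save("pics/s.npy",s); cv2.imwrite("pics/scene2.png",s); cv2.imwrite("pics/wrist2.png",w)
x0,y0,k=215,125,4
A=cv2.resize(s[y0:y0+150,x0:x0+115],None,fx=k,fy=k,interpolation=cv2.INTER_CUBIC)
for (xa,xb,ya,yb,za,zb,col) in ((.099,.149,-.030,.030,.107,.129,(0,255,0)),(.0597-.038,.0597+.038,-.0275,.0275,.048,.078,(255,0,255))):
    for z in (za,zb):
        P=[proj(cs,at(x,y,z))[0] for x,y in ((xa,ya),(xb,ya),(xb,yb),(xa,yb))]
        cv2.polylines(A,[((np.array(P)-[x0,y0])*k).astype(int)],True,col,1)
ct=proj(cw,at(.0675,.04,.05))[0].astype(int); print("catch px",ct,proj(cw,at(.1,0,.06)))
u,v=max(ct[0]-50,0),max(ct[1]-90,0)
B=cv2.resize(w[v:v+180,u:u+102],(340,600),interpolation=cv2.INTER_CUBIC)
cv2.imwrite("pics/diag.png",np.hstack([A,B])); print(arm.read_time())
```

```text
catch px [310 135] [[379.77504945  81.91623578]]
30.3333
```

View pics/diag.png

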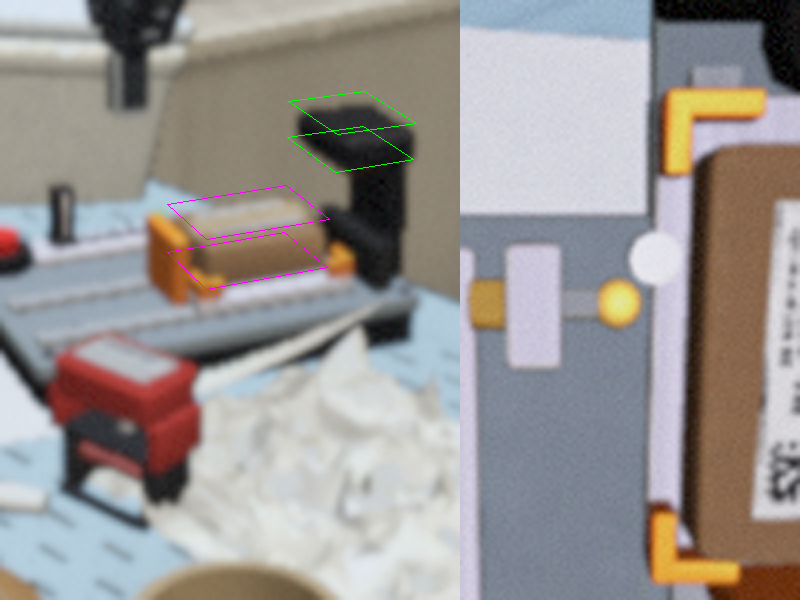

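The white catch ball has already passed the yellow plunger, so the carriage is home. It started about 15 mm in, which explains the 60 mm of measured travel. Next is the selector.

Run:
```python
from h import *
q=quat(yaw-np.pi/2); S=lambda: (Rs.T@(np.array(arm.read_tool_pos())[:2]-nest0)).round(4)
arm.move_gripper(.36); arm.movep(at(-.023,.0838,.20),q); arm.line_to(at(-.023,.0838,.129),.12)
print(S(),arm.read_ft_force())
arm.move_gripper(0.,effort=20); print("open",arm.read_opening(),S(),arm.read_ft_force())
arm.line_to(at(.0465,.0838,.129),.08); arm.pause(.2); print(S(),arm.read_opening(),arm.read_ft_force())
d=.0465-S()[0]
if abs(d)>.0015: arm.line_to(at(.0465+d,.0838,.129),.05); arm.pause(.2); print(S())
arm.move_gripper(.34); arm.pause(.2); print(arm.read_finger_force())
arm.line_to(at(.0465,.0838,.20),.15)
arm.movep(at(-.03,.06,.27),quat(yaw)); arm.pause(.2)
c=cam("wrist"); w=snapshot("wrist"); cv2.imwrite("pics/sel.png",w); print(arm.read_time())
hsv=cv2.cvtColor(w,cv2.COLOR_BGR2HSV)
m=cv2.inRange(hsv,(0,0,0),(180,255,60)); N,L,St,C=cv2.connectedComponentsWithStats(m)
for i in range(1,N):
    p=Rs.T@(onz(c,C[i],.065)[0,:2]-nest0)
    if St[i,4]>40 and abs(p[1]-.084)<.02 and -.1<p[0]<.13: print("black",p.round(4),St[i],[ (Rs.T@(onz(c,(C[i][0],r),.078)[0,:2]-nest0)).round(4)[0] for r in (St[i,1],St[i,1]+St[i,3])])
N,L,St,C=cv2.connectedComponentsWithStats(cv2.inRange(hsv,(45,120,80),(80,255,255))); i=1+St[1:,4].argmax(); print("green",St[i],(Rs.T@(onz(c,C[i],.042)[0,:2]-nest0)).round(4))
```

```text
[-0.0227  0.0834] [0.43155471 0.18490237 0.07428511]
open 0.15625784839658297 [-0.0226  0.0836] [-0.98756528 -0.28067356  4.42433162]
[0.0475 0.0835] 0.1542099748837744 [0.98555095 0.34489911 5.01943535]
0.0
36.6167
black [0.0326 0.0831] [244  85  20 110 533] [np.float64(0.0626), np.float64(-0.0228)]
black [-0.0502  0.0815] [238 208  40  37 567] [np.float64(-0.0341), np.float64(-0.0677)]
green [226 103  13  11 128] [0.0464 0.1037]
```

Run:
```python
from car import *
print(carriage(),arm.read_time())
```

```text
[([0.1006, 0.0287], 208, [323.0, 35.0]), ([0.1008, -0.0299], 235, [398.0, 35.0]), ([0.0095, -0.0035], 1150, [356.0, 153.0])] 36.6667
```

Run:
```python
from h import *
w=cv2.imread("pics/sel.png"); hsv=cv2.cvtColor(w,cv2.COLOR_BGR2HSV); m=cv2.inRange(hsv,(0,0,0),(180,255,60))[80:200,238:275]
print("widths",(m>0).sum(1).tolist(), "green rows 103-114; from row 80")
q=quat(yaw); arm.move_gripper(0.)
arm.movep(at(-.063,.0846,.18),q); arm.line_to(at(-.063,.0846,.130),.12); arm.pause(.1)
f0=np.array(arm.read_ft_force())[2]
for z in np.arange(.126,.1069,-.002):
    arm.line_to(at(-.063,.0846,z),.05); f=arm.read_ft_force()[2]-f0; tz=arm.read_tool_pos()[2]; print(z.round(3),tz.round(4),round(f,1))
    if f>14: break
arm.pause(.15)
arm.line_to(at(-.063,.0846,.18),.12); arm.pause(.3); print(arm.read_time())
```

```text
widths [0, 0, 0, 0, 0, 3, 3, 3, 3, 3, 3, 3, 3, 3, 3, 3, 4, 4, 6, 17, 14, 12, 15, 12, 15, 11, 12, 12, 14, 18, 18, 20, 20, 19, 18, 17, 5, 3, 3, 3, 3, 3, 3, 3, 3, 3, 3, 3, 3, 3, 3, 3, 3, 3, 3, 3, 3, 3, 3, 3, 3, 3, 3, 3, 3, 3, 2, 2, 2, 2, 2, 2, 2, 2, 2, 2, 2, 3, 3, 3, 3, 3, 3, 3, 3, 3, 3, 3, 3, 3, 3, 3, 3, 3, 3, 3, 3, 3, 3, 3, 3, 3, 3, 3, 3, 3, 3, 3, 2, 2, 2, 2, 2, 2, 3, 0, 0, 0, 0, 0] green rows 103-114; from row 80
0.126 0.1266 1.1
0.124 0.1244 4.2
0.122 0.1226 8.7
0.12 0.1223 25.1
40.3083
```

Run:
```python
from h import *
from station import ticket
arm.line_to(at(-.063,.0846,.130),.12)
arm.line_to(at(-.063,.0846,.1185),.05); arm.pause(.2); print(arm.read_tool_pos()[2],arm.read_ft_force()[2])
arm.line_to(at(-.063,.0846,.20),.12); arm.pause(.5)
c=cam("wrist"); print(arm.read_time(),arm.read_ft_force())
from car import carriage; print(carriage())
ticket.finish_job()
```

```text
0.12212451058850918 34.35566690998803
42.7917 [-0.35048383  0.05734336 -0.17267631]
[([0.0625, 0.045], 93, [351.0, 18.0]), ([0.0171, 0.0287], 318, [373.0, 101.0]), ([0.0089, -0.0143], 1633, [440.0, 114.0])]
the job is handed in; nothing more can be done
```

I handed the job in at about 43 s. The parcel is in the nest, the carriage is home past its catch, the selector is within about 2 mm of the index clip, and the start button was pressed twice down to its hard stop and let go; I judged all of this from camera images and force readings and have not seen the verdict.

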